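# Rack a shoe last in its ticketed bay

## Task

Put the loose shoe last from the bench onto the sloped rack, in the free bay that has the job ticket clipped above it: sole down on both cross rails, toe pointing up the slope and heel against the stop bar, like the lasts beside it. Set it down gently instead of letting it drop, and do not shift the other lasts, the hammer or the polish tin.

Things in the scene. Friction and masses are not known exactly. Their poses are not given: they have to be found in the camera images.
- last: Loose child's shoe last, off-white rigid plastic, 180 long, 66 wide at the ball, 85 high, 0.2-0.45 kg, standing on its sole. Grip its comb: the flat-sided block over the heel, faces parallel, 60 long, 34 wide, from 44 to 85 mm above the sole. Origin in the comb, on the middle plane, 64 mm above the sole, 50 mm ahead of the heel's back. x to the toe, y left, z up from the sole.
- last_heel (a point): On the loose last: rearmost point of the heel, 20 mm above the sole (50 mm behind and 44 mm below the origin of last). The sole is flat under the heel (5 to 45 mm ahead of this point) and under the ball (95 to 125 mm ahead).
- last_toe (a point): On the loose last: tip of the toe, 130 mm ahead of and 50 mm below the origin of last, 5 mm to its left. The sole turns up 8 mm towards it.
- deck: Sloped deck of the fixed steel rack, low edge towards the robot. Origin: middle of the rack's width, 75 mm above the bench, on the stop bar's face, level with the rail tops. x up the slope (30 deg above level), y along the rack to the left, z square to the slope (up and towards the robot). Soles rest on z = 0, the tops of two 12 mm round rails along y at x = 26 and 100 mm.
- ticket_card (a point): The job ticket, a blank white card of 60 by 48 mm held by a dark clip on the ticket rail at the rack's high end; the point is the centre of the card. It stands straight up-slope of the middle of the free bay: its y in the frame of deck is the bay's y.
- big_last_comb (a point): The middle of the comb of the larger last (193 mm long, 91 mm high) that already lies in a bay of the rack; not to be shifted.
- small_last_comb (a point): The middle of the comb of the smaller last (162 mm long, 77 mm high) that already lies in another bay; not to be shifted.
- hammer: Shoemaker's hammer lying on the bench beyond the loose last, 220 mm long, 32 mm high; the origin is on the bench, 130 mm from the handle's end, x points along the handle to the head. Not to be shifted.
- tin: Round dark polish tin, 83 mm across, 36 mm high, on the bench between robot and rack; origin at the centre of its underside. Not to be shifted.
- stop_bar (a point): Middle of the top edge of the stop bar, a flat bar across the rack's low edge, face at deck x = 0, standing 24 mm above deck z = 0; heels rest against it. Behind it three bays 110 mm apart, centred at deck y = -110, 0, 110 mm, parted by wire hairpins 31 mm high (deck x = 26 to 100 mm) at y = -165, -55, 55, 165 mm. Two bays hold lasts, one is free.
Mind the look-alikes: they are no part of the job. What is shaped like the last but black, blue or green is not meant.

How it is judged:
By the outcome, as a careful person would: the job done as asked, in the order asked, and still so for the second after the job is handed in, with the robot touching nothing.
It also fails if it takes over 42 s, if anything falls off the work surface, if the arm or the gripper's body presses on something with over 40 N, if the wrist force passes 120 N, or if a joint passes its speed limit or range.

## Robot

A 6-joint arm with a two-finger parallel gripper is mounted at the origin on the work surface. World frame = base frame: x ahead of the robot, y to its left, z up, the work surface at z = 0. Lengths are in m, angles in rad, forces in N, time in s.
With the tool pointing down it reaches from about 0.25 to 0.8 m from the base axis. Payload 8.5 kg.
Tool frame: the origin (TCP) lies at the very end of the fingers, on their centre line; the grasp point (between the pads) lies arm.grip_point_offset behind it (arm.grip_point_offset is the distance from the TCP to the grasp point, in m); z points along the fingers, y is the line along which they close (so a half turn about z gives the same grasp; the last joint's range is limited). The gripper opens to 85 mm and grips with 20 to 120 N. Pads are 22 mm wide; open, the fingers measure 114 mm over their backs; the gripper's body (76 mm by 85 mm) begins 54 mm behind the grasp point. The pads swing forward as they close: fully open they stand 13 mm farther back than shut.
Start: joints at [1.224, 0.238, -0.013, 1.319, 0, 1.571], TCP at [0.178, 0.494, 0.231] pointing down, gripper open.
Joint ranges: [-2.66, 2.66], [-1.03, 1.9], [-1.14, 1.46], [-1.82, 2.27], [-1.45, 1.34], [-3.14, 3.14]. Speed limits (rad/s): [2.22, 2.22, 2.79, 3.14, 3.14, 3.14].

## Interface

Orientations are given as a unit quaternion [x, y, z, w].
In Python, from cell import get_obs, snapshot, camera_info, job_done, arm gives the robot as it stands.
- The arm moves only by the shell command python3 -m crank 'ROWS' [FORCE]. ROWS is a JSON object of lists of equal length, an entry for each row: "linear": the shift along the tool's x, y, z in units of 0.8 m (1.0 is 0.8 m), a list of three; "turn": the turn, a rotation vector about the tool's x, y, z in units of pi/4 rad (1.0 is pi/4 rad), a list of three; "grip": the gripper's target within -1 to 1 (fully open at 1, half-way at 0, shut at -1). A call has 1 to 12 rows; each row is the pose to reach, as a shift and turn from the pose commanded when the call began, along the tool's axes at that moment; what a row does not reach only later rows make up. A row lasts 1/10 s, in which the tool goes at most 50 mm and 8.59 degrees, less where a joint would pass 70% of its speed; a pose out of reach is approached as far as the arm can. A call with a number of a shift or a turn outside -1 to 1 is refused whole. A call with a gripper value outside its range is refused whole. The fingers move at their own pace and stop on an object; FORCE is the grip in N (left out, the last holds). Time passes only in rows, so rows that repeat a pose let the fingers close. It gives the time, the measured TCP pose, the force, the opening and the grip force at its end, in the units of the state.
- get_obs(): the state, without advancing time (a new reading comes with each control period).
- snapshot(name): name is "side" or "top"; returns (picture, depth): 420x560x3 uint8, red, green, blue; 420x560 float32, m along the optical axis (not along the pixel's ray), 0 where there is no reading.
- camera_info(name): a dict with "fx", "fy", "cx", "cy" (pixels), "R" (3x3) and "t" (3): a world point X has camera coordinates R X + t. Camera axes: x right, y down, z forward; pixel columns grow to the right and rows downward; lengths in m; the calibration is good to about 2 mm. A picture is of the moment at which its call begins. camera_info takes no time and is no camera call.
- job_done(): hands the job in; it is judged then, once.
The state is a dict: "time": time; "qpos": joint angles; "joint_velocities": joint speeds; "joint_efforts": joint torques, N m; "tcp_pos": TCP position; "orientation": TCP orientation; "ft_force": force on the tool from outside, world axes, zero at the start; "torque": the same for the moment, N m; "opening": finger opening in m; "gripper_force": force on a finger pad.
Only numpy, scipy, OpenCV 4.12 (cv2) and the standard library are available. Lean on these libraries where they do the work, as an engineer would, in place of code of your own. Each camera call takes 0.05 s, during which the arm holds its last target. There are 200 camera calls.

## Working session

There is one attempt and no reset: what is moved stays moved. The work goes in short steps, Python scripts to look and compute and a shell command to move; the robot and the scene stay as the last step left them, time stands still between calls to the robot, and variables do not carry over. Pictures are saved under pics/ and viewed, at most 11 in all, crops included, and the job is handed in when it is done.

```bash
ls; mkdir -p pics; python3 - <<'E'
from cell import *
import cv2,numpy as np
for n in("side","top"):
    p,d=snapshot(n); cv2.imwrite(f"pics/{n}0.png",p[:,:,::-1]); np.save(f"{n}0.npy",d); np.save(f"{n}0rgb.npy",p)
    print(n,camera_info(n),(d>0).mean())
print(get_obs(),arm.grip_point_offset)
E
```

```text
pics
side {'fx': 424.6697184507495, 'fy': 424.6697184507495, 'cx': 290.75179412605917, 'cy': 211.98497635383202, 'R': array([[ 0.70865664, -0.7053037 ,  0.01877373],
       [-0.38065138, -0.40459403, -0.83150959],
       [ 0.59406253,  0.58210854, -0.55519308]]), 't': array([-0.42643178,  0.23220132,  0.97787472])} 0.9960374149659864
top {'fx': 443.5573777790891, 'fy': 443.5573777790891, 'cx': 270.5845552507993, 'cy': 211.14747443138717, 'R': array([[ 2.50376657e-02, -9.99684055e-01,  2.21495656e-03],
       [-9.93957769e-01, -2.51309849e-02, -1.06847492e-01],
       [ 1.06869398e-01,  4.73638502e-04, -9.94272954e-01]]), 't': array([-0.11143542,  0.47896582,  1.2358714 ])} 0.9955654761904762
{'time': 0.1, 'qpos': array([ 1.22399907e+00,  2.38715337e-01, -1.41527603e-02,  1.31921571e+00,
       -1.70212839e-05,  1.57078584e+00]), 'joint_velocities': array([ 5.33577899e-04,  4.32066890e-05,  1.56856310e-03, -2.20005704e-04,
        5.78466800e-04, -5.43241746e-04]), 'joint_efforts': array([ 2.02231422e-03, -5.39722180e+01,  3.46999419e+01,  1.33757695e-02,
        1.85841609e-04, -3.42640203e-05]), 'tcp_pos': array([0.17831926, 0.49339269, 0.23075147]), 'orientation': array([ 1.72525795e-01,  9.85004790e-01, -6.35552248e-04, -1.02685059e-04]), 'ft_force': array([-0.06953107,  0.23591362, -0.000257  ]), 'torque': array([-0.01481368, -0.00982885,  0.04418826]), 'gripper_force': 0.0, 'opening': 0.08542628059961958} 0.0187
```

View pics/side0.png

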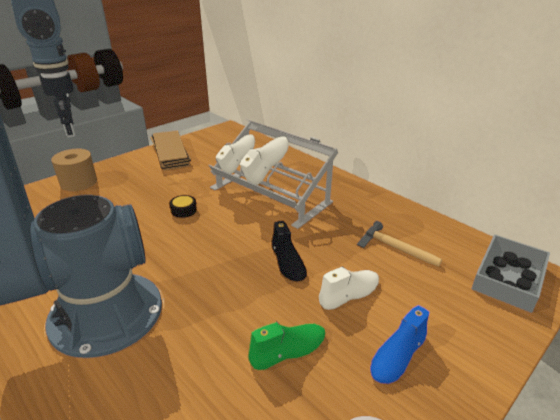

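View pics/top0.png

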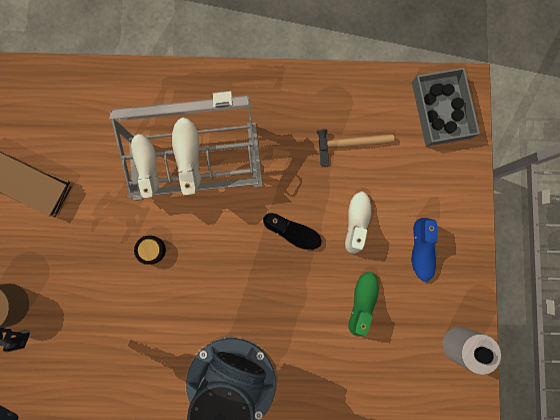

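The top view shows the candidates: loose white last (358,225), black (292,232), green (365,303), blue (425,248), and racked white lasts (144,165) and (186,155). I choose the off-white one on the bench. It has its comb at (358,238) and its toe at (362,195). The ticket is at (223,99), above the rack's right bay, so that bay is the free one.

```bash
cat > h.py <<'E'
from cell import *
import cv2,numpy as np
def cloud(n,d):
    c=camera_info(n); v,u=np.mgrid[:d.shape[0],:d.shape[1]]
    P=np.stack([(u-c["cx"])/c["fx"]*d,(v-c["cy"])/c["fy"]*d,d],-1)
    return (P-c["t"])@c["R"]
def proj(n,X):
    c=camera_info(n); q=np.atleast_2d(X)@c["R"].T+c["t"]
    return np.c_[q[:,0]/q[:,2]*c["fx"]+c["cx"],q[:,1]/q[:,2]*c["fy"]+c["cy"]]
def ray(n,u,v,z):
    c=camera_info(n); d=c["R"].T@np.array([(u-c["cx"])/c["fx"],(v-c["cy"])/c["fy"],1]); o=-c["R"].T@c["t"]
    return o+d*(z-o[2])/d[2]
E
python3 - <<'E'
from h import *
np.set_printoptions(precision=4,suppress=True)
for n,roi in(("top",(330,390,180,265)),("side",(310,385,262,312))):
    p=np.load(n+"0rgb.npy").astype(int); W=cloud(n,np.load(n+"0.npy"))
    m=(p.min(2)>110)&(p.max(2)-p.min(2)<60); k=np.zeros_like(m); k[roi[2]:roi[3],roi[0]:roi[1]]=1; m&=k
    X=W[m]; X=X[X[:,2]>0.006]
    print(n,len(X),X.min(0),X.max(0))
    T=X[X[:,2]>.079]; print("comb top",len(T),T.mean(0),cv2.minAreaRect((T[:,:2]*1000).astype(np.float32)))
    L=X[X[:,2]<.045]; print("all rect",cv2.minAreaRect((X[:,:2]*1000).astype(np.float32)))
# plane noise, rack extents
W=cloud("top",np.load("top0.npy")); print("bench z",W[270:300,200:250,2].mean(),W[270:300,200:250,2].std())
def crop(n,x0,x1,y0,y1,s,o):
    p=np.load(n+"0rgb.npy")[y0:y1,x0:x1,::-1]; cv2.imwrite(o,cv2.resize(p,None,fx=s,fy=s,interpolation=cv2.INTER_CUBIC))
crop("top",100,270,85,210,4.5,"pics/rack_top.png")
crop("side",200,345,110,225,5,"pics/rack_side.png")
crop("top",320,400,180,265,6,"pics/last_top.png")
E
```

```text
top 1098 [ 0.3468 -0.3835  0.0083] [ 0.5452 -0.0999  1.2802]
comb top 250 [ 0.4087 -0.3322  0.1163] ((395.6680908203125, -228.8214569091797), (63.15556716918945, 268.33251953125), 7.5280938148498535)
all rect ((400.85113525390625, -270.35809326171875), (126.79731750488281, 334.323974609375), 38.37274169921875)
side 1655 [-0.1903 -0.776   0.006 ] [ 0.5433 -0.3206  0.744 ]
comb top 292 [ 0.3925 -0.3521  0.1009] ((113.47171020507812, -537.7392578125), (769.8819580078125, 60.34519577026367), 33.628700256347656)
all rect ((148.12295532226562, -517.7351684570312), (842.1043701171875, 126.40940856933594), 28.81364631652832)
bench z 0.004152214509261222 0.08090782783476248
```

View pics/rack_top.png

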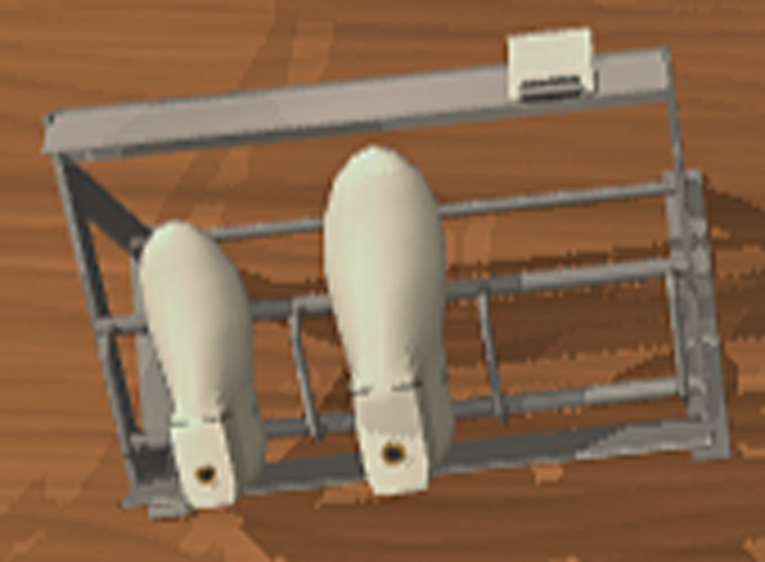

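View pics/rack_side.png

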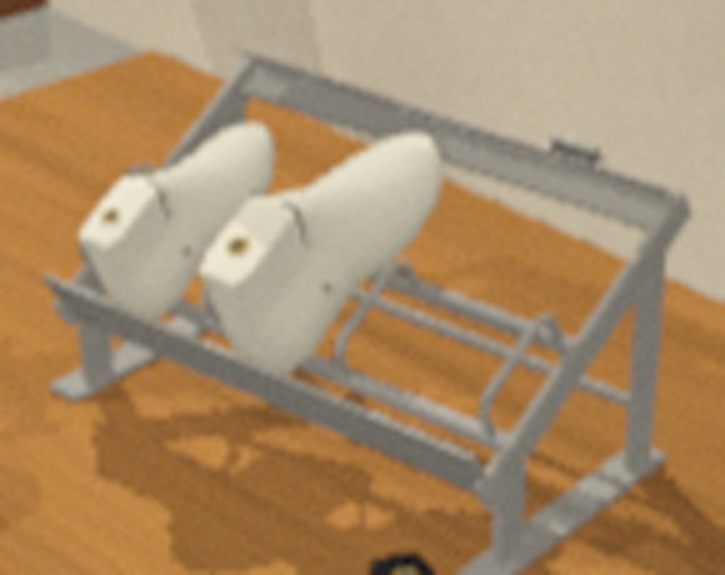

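View pics/last_top.png

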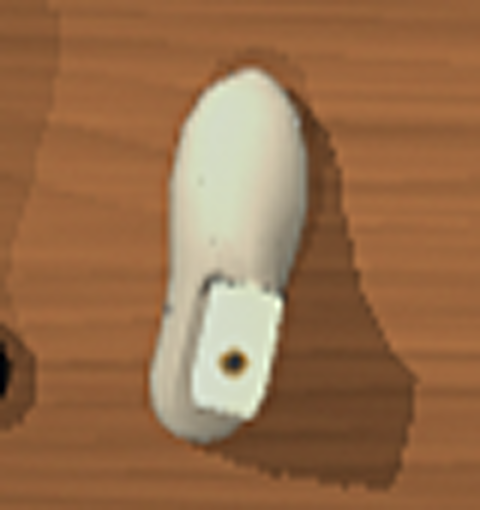

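The close crop confirms the choice. It shows the off-white last on the bench: comb top corners at about (355,227), (367,228), (363,249), (352,247), toe (361,191), heel back (353,253). The rack's right bay is empty, with rails at crop y≈395 and 275 and the ticket above it at (550,66).

```bash
python3 - <<'E'
from h import *
np.set_printoptions(precision=4,suppress=True)
# --- last: comb-top quad by whiteness/brightness
c=np.array([[208,283],[284,290],[258,415],[190,405]])/6+[320,180]
Q=np.array([ray("top",u-.4,v-.4,.085) for u,v in c]); print("comb top corners\n",Q, Q.mean(0))
print("edges",[np.linalg.norm(Q[i]-Q[(i+1)%4]) for i in range(4)])
f=(Q[0]+Q[1]-Q[2]-Q[3]); print("yaw comb",np.degrees(np.arctan2(f[1],f[0])))
toe=ray("top",250/6+320-.4,68/6+180-.4,.016); print("toe",toe)
heel=ray("top",200/6+320-.4,443/6+180-.4,.02); print("heel",heel)
W=cloud("top",np.load("top0.npy")); print("comb depth pts med",np.median(W[230:246,356:362].reshape(-1,3),0), "bench",np.median(W[270:300,200:250,2]),np.percentile(W[270:300,200:250,2],[16,84]))
# --- rack
def t(u,v,z): return ray("top",u/4.5+100-.4,v/4.5+85-.4,z)
s=np.sin(np.pi/6)
z1=.075+.026*s; z2=.075+.1*s
A=[t(265,430,z1),t(685,385,z1)]; B=[t(105,325,z2),t(670,268,z2)]
for n,(a,b) in(("rail26",A),("rail100",B)):
    d=a-b; print(n,a,b,"yaw",np.degrees(np.arctan2(-d[0],d[1])))
yaw=np.mean([np.arctan2(-(a-b)[0],(a-b)[1]) for a,b in(A,B)])
ex=np.array([np.cos(yaw),np.sin(yaw)]); ey=np.array([-ex[1],ex[0]])
for n,(a,b),xd in(("r26",A,.026),("r100",B,.1)):
    m=((a+b)/2)[:2]; print(n,"origin along ex:",m@ex-xd*np.cos(np.pi/6))
zh=lambda xd,zd:.075+xd*s+zd*np.cos(np.pi/6)
for n,u,v,xd,zd in(("hp-55",502,415,.026,.01),("hp-55t",490,340,.063,.031),("hp55",318,435,.026,.01),("hp55t",304,365,.063,.031),):
    P=t(u,v,zh(xd,zd)); print(n,P,"ey",P[:2]@ey)
for n,u,v,z in(("card",550,62,.27),):
    P=t(u,v,z); print(n,P,"ey",P[:2]@ey)
for n,(u,v) in(("card",(550,60)),("clip",(550,88)),("rail2",(600,275)),("big",(393,455)),("small",(206,475))):
    uu,vv=int(u/4.5+100),int(v/4.5+85); P=np.median(W[vv-1:vv+2,uu-2:uu+3].reshape(-1,3),0); print("depth",n,P,P[:2]@ey,P[:2]@ex)
E
```

```text
comb top corners
 [[ 0.4385 -0.3264  0.085 ]
 [ 0.4363 -0.3606  0.085 ]
 [ 0.3799 -0.3491  0.085 ]
 [ 0.3836 -0.3186  0.085 ]] [ 0.4096 -0.3387  0.085 ]
edges [np.float64(0.034301654339725485), np.float64(0.057549268640372415), np.float64(0.030703056513386433), np.float64(0.05552378434146082)]
yaw comb -9.852924202939956
toe [ 0.5478 -0.3591  0.016 ]
heel [ 0.3678 -0.3353  0.02  ]
comb depth pts med [ 0.4087 -0.3383  0.0834] bench -0.0009443406906836621 [-0.0035  0.0017]
rail26 [0.552  0.2078 0.088 ] [ 0.5862 -0.0454  0.088 ] yaw 7.675289839506889
rail100 [0.6059 0.2957 0.125 ] [ 0.6488 -0.0361  0.125 ] yaw 7.360210548954501
r26 origin along ex: 0.5523204624178181
r100 origin along ex: 0.5523510751846107
hp-55 [0.5633 0.0637 0.0967] ey -0.010565224137596599
hp-55t [0.6009 0.0674 0.1333] ey -0.01181932432850881
hp55 [0.5483 0.1736 0.0967] ey 0.10037955293072504
hp55t [0.5832 0.1753 0.1333] ey 0.09752256929375107
card [0.7194 0.022  0.27  ] ey -0.07232450773647216
depth card [0.7543 0.0327 0.1776] -0.06623100950215896 0.752079928000521
depth clip [0.7295 0.029  0.2015] -0.06671594150273723 0.727022075870524
depth rail2 [0.6428 0.0051 0.1239] -0.0790192232298071 0.6379331247032692
depth big [0.5247 0.1131 0.171 ] 0.043458404527599775 0.5349406968512339
depth small [0.5141 0.2237 0.1561] 0.1544874781344251 0.5389102193120245
```

```bash
cat >> h.py <<'E'
from scipy.spatial.transform import Rotation as Ro
G=.0187
YL=np.radians(-9.6)
RL=np.array([[np.cos(YL),np.sin(YL),0],[np.sin(YL),-np.cos(YL),0],[0,0,-1]])  # tool x = last x, y = -last y, z down
yd=np.radians(7.5); ex=np.array([np.cos(yd),np.sin(yd),0]); ey=np.array([-np.sin(yd),np.cos(yd),0]); ez=np.array([0,0,1.])
DX=.8660254*ex+.5*ez; DZ=-.5*ex+.8660254*ez
D0=ex*.5523+ey*.0439+ez*.075
RD=np.c_[DX,-ey,-DZ]
def flip(R): return R@np.diag([-1,-1,1])
def go(p,R,note=""):
    o=get_obs(); R0=Ro.from_quat(o["orientation"]).as_matrix()
    d=R0.T@(np.asarray(p)-o["tcp_pos"]); r=Ro.from_matrix(R0.T@R).as_rotvec()
    print(note,"lin",np.round(d/.8,4),"turn",np.round(r/(np.pi/4),4),"mm",round(np.linalg.norm(d)*1000,1),"deg",round(np.degrees(np.linalg.norm(r)),1))
E
python3 - <<'E'
from h import *
g=np.array([.414,-.3405,.066])
for R,n in((RL,"a"),(flip(RL),"b")):
    go(g+[0,0,.13],R,n)
E
```

```text
a lin [-0.6313 -0.8801  0.0446] turn [-2.0000e-04  2.4000e-03  3.7718e+00] mm 867.3 deg 169.7
b lin [-0.6313 -0.8801  0.0446] turn [-1.600e-03 -1.000e-04 -2.282e-01] mm 867.3 deg 10.3
```

```bash
python3 -m crank '{"linear":[[-0.63,-0.88,0.04],[-0.63,-0.88,0.04],[-0.63,-0.88,0.04],[-0.63,-0.88,0.04],[-0.63,-0.88,0.04],[-0.63,-0.88,0.04],[-0.63,-0.88,0.04],[-0.63,-0.88,0.04],[-0.63,-0.88,0.04],[-0.63,-0.88,0.04],[-0.63,-0.88,0.04],[-0.63,-0.88,0.04]],"turn":[[0,0,-0.23],[0,0,-0.23],[0,0,-0.23],[0,0,-0.23],[0,0,-0.23],[0,0,-0.23],[0,0,-0.23],[0,0,-0.23],[0,0,-0.23],[0,0,-0.23],[0,0,-0.23],[0,0,-0.23]],"grip":[1,1,1,1,1,1,1,1,1,1,1,1]}' 40
python3 - <<'E'
from h import *
g=np.array([.414,-.3405,.066])
go(g+[0,0,.13],flip(RL)); print(get_obs()["qpos"])
E
```

```text
time: 1.3
tcp_pos: [0.3398, -0.081, 0.2094]
orientation: [0.083, 0.997, -0.0, 0.0]
ft_force: [1.1, 0.7, -0.4]
opening: 0.0854
gripper_force: 0.0
 lin [-0.1452 -0.3045  0.0168] turn [0.0001 0.0009 0.0013] mm 270.2 deg 0.1
[-2.34256455e-01 -5.58952260e-02 -4.03889533e-01  1.22211733e+00
  1.02704073e-04 -6.77634480e-02]
```

```bash
python3 -m crank '{"linear":[[-0.145,-0.3045,0.016],[-0.145,-0.3045,0.016],[-0.145,-0.3045,0.016],[-0.145,-0.3045,0.016],[-0.145,-0.3045,0.016],[-0.145,-0.3045,0.016],[-0.145,-0.3045,0.016],[-0.145,-0.3045,0.016]],"turn":[[0,0,0],[0,0,0],[0,0,0],[0,0,0],[0,0,0],[0,0,0],[0,0,0],[0,0,0]],"grip":[1,1,1,1,1,1,1,1]}'
python3 - <<'E'
from h import *
g=np.array([.414,-.3405,.066])
go(g-[0,0,G],flip(RL)); o=get_obs();print(o["qpos"])
p,d=snapshot("side"); a=p[230:330,290:410,::-1]
cv2.imwrite("pics/pre.png",cv2.resize(a,None,fx=5,fy=5,interpolation=cv2.INTER_CUBIC))
E
```

```text
time: 2.1
tcp_pos: [0.4135, -0.3381, 0.1959]
orientation: [0.083, 0.997, 0.001, -0.001]
ft_force: [-0.2, 0.2, 0.9]
opening: 0.0853
gripper_force: 0.0
 lin [-0.0014 -0.0031  0.1857] turn [ 0.0012 -0.0019  0.0007] mm 148.6 deg 0.1
[-6.85395363e-01  2.69112297e-01 -6.26748422e-02  1.24078986e+00
  7.59270999e-05 -5.18360046e-01]
```

View pics/pre.png

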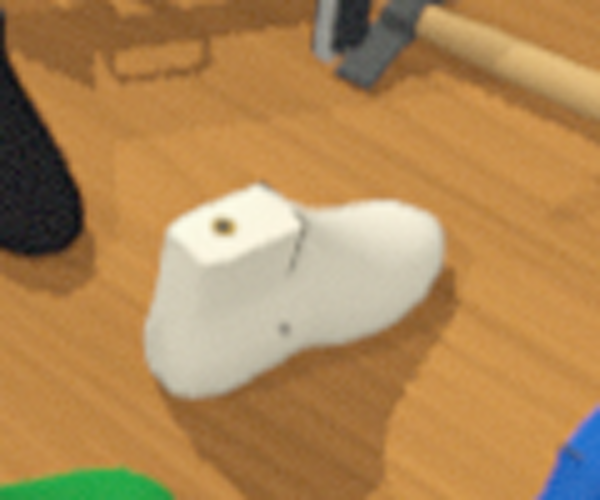

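The side crop shows the last standing free, with its comb top at about (235,225) and nothing in the finger corridor. I'll descend and grip.

```bash
python3 -m crank '{"linear":[[-0.001,-0.002,0.04],[-0.001,-0.002,0.08],[-0.001,-0.002,0.12],[-0.001,-0.002,0.145],[-0.001,-0.002,0.165],[-0.001,-0.002,0.177],[-0.001,-0.002,0.185],[-0.001,-0.002,0.185]],"turn":[[0,0,0],[0,0,0],[0,0,0],[0,0,0],[0,0,0],[0,0,0],[0,0,0],[0,0,0]],"grip":[1,1,1,1,1,1,1,1]}' 
python3 -m crank '{"linear":[[0,0,0],[0,0,0],[0,0,0],[0,0,0],[0,0,0],[0,0,0],[0,0,0],[0,0,0],[0,0,0],[0,0,0],[0,0,0],[0,0,0]],"turn":[[0,0,0],[0,0,0],[0,0,0],[0,0,0],[0,0,0],[0,0,0],[0,0,0],[0,0,0],[0,0,0],[0,0,0],[0,0,0],[0,0,0]],"grip":[-0.2,-0.4,-0.6,-0.8,-1,-1,-1,-1,-1,-1,-1,-1]}' 60
```

```text
time: 2.95
tcp_pos: [0.4145, -0.3394, 0.0485]
orientation: [0.083, 0.997, 0.0, -0.0]
ft_force: [-0.4, 0.1, 0.6]
opening: 0.0859
gripper_force: 0.0
time: 4.15
tcp_pos: [0.4149, -0.3404, 0.0492]
orientation: [0.083, 0.997, -0.0, 0.0]
ft_force: [-0.1, -0.0, 5.4]
opening: 0.0332
gripper_force: 59.0
```

```bash
python3 -m crank '{"linear":[[0,0,-0.01],[0,0,-0.03],[0,0,-0.06],[0,0,-0.1],[0,0,-0.14],[0,0,-0.18],[0,0,-0.22],[0,0,-0.26],[0,0,-0.29],[0,0,-0.31],[0,0,-0.31],[0,0,-0.31]],"turn":[[0,0,0],[0,0,0],[0,0,0],[0,0,0],[0,0,0],[0,0,0],[0,0,0],[0,0,0],[0,0,0],[0,0,0],[0,0,0],[0,0,0]],"grip":[-1,-1,-1,-1,-1,-1,-1,-1,-1,-1,-1,-1]}'
cat >> h.py <<'E'
def tgt(x,y,z): # tcp in deck, mm
    return D0+DX*x/1000+ey*y/1000+DZ*z/1000
E
python3 - <<'E'
from h import *
np.set_printoptions(precision=4,suppress=True)
h=tgt(59,-110,49+80); print(h, tgt(47,-110,49))
go(h,flip(RD),"hover"); go([h[0]-.03,h[1],.33],flip(RD),"high")
o=get_obs();print(o["gripper_force"],o["ft_force"],o["torque"],o["qpos"])
for n in("side","top"):
    p,d=snapshot(n); cv2.imwrite(f"pics/lift_{n}.png",p[:,:,::-1])
    T=np.array([o["tcp_pos"]]); print(proj(n,T))
a=cv2.imread("pics/lift_side.png")[150:330,270:450]; b=cv2.imread("pics/lift_top.png")[130:310,290:470]
cv2.imwrite("pics/lift.png",cv2.resize(np.hstack([a,b]),None,fx=2.2,fy=2.2,interpolation=cv2.INTER_CUBIC))
E
```

```text
time: 5.35
tcp_pos: [0.4144, -0.3398, 0.296]
orientation: [0.083, 0.997, 0.0, -0.0]
ft_force: [-0.1, 0.4, -3.2]
opening: 0.0331
gripper_force: 59.2
[0.5429 0.0048 0.2162] [0.5723 0.0087 0.1409]
hover lin [-0.0873  0.4514  0.0998] turn [-0.0987 -0.6624 -0.3697] mm 376.4 deg 34.4
high lin [-0.0502  0.4452 -0.0424] turn [-0.0987 -0.6624 -0.3697] mm 360.1 deg 34.4
59.209173917770386 [-0.062   0.3888 -3.2375] [-0.0303  0.0898 -0.0446] [-0.6868  0.2457  0.1609  1.4865 -0.0001 -0.5207]
[[346.156  195.1387]]
[[378.2787 230.9589]]
```

View pics/lift.png

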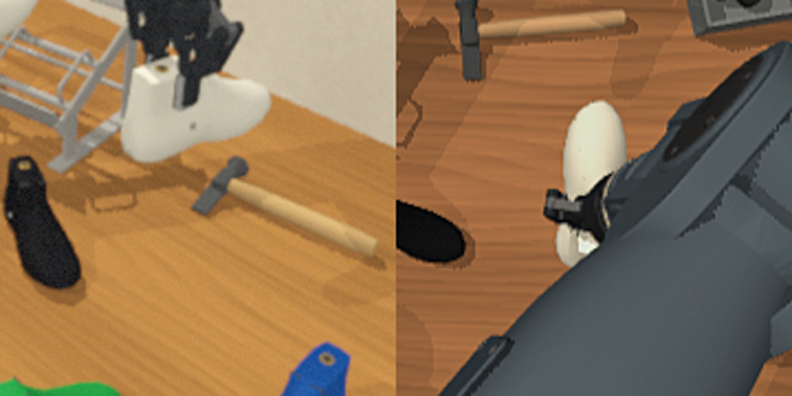

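The last hangs level in the grip: toe at crop (598,100) in the top half, heel at (575,268), everything else untouched. I'll move it high above the bay and pitch it on the way.

```bash
python3 - <<'E'
from h import *
o=get_obs(); R0=Ro.from_quat(o["orientation"]).as_matrix()
for n,u,v,z in(("toe",381.8-.4,175.5-.4,.263),("heel",371.4-.4,251.8-.4,.267)):
    print(n,(ray("top",u,v,z)-o["tcp_pos"])@R0*1000)
E
python3 -m crank '{"linear":[[0,0.02,-0.005],[0,0.06,-0.01],[-0.01,0.11,-0.02],[-0.02,0.16,-0.03],[-0.02,0.21,-0.04],[-0.03,0.26,-0.04],[-0.04,0.31,-0.04],[-0.04,0.36,-0.04],[-0.05,0.4,-0.04],[-0.05,0.43,-0.04],[-0.05,0.445,-0.04],[-0.05,0.445,-0.04]],"turn":[[0,0,0],[-0.01,-0.066,-0.037],[-0.02,-0.13,-0.074],[-0.03,-0.2,-0.11],[-0.04,-0.27,-0.15],[-0.05,-0.34,-0.19],[-0.06,-0.41,-0.23],[-0.07,-0.48,-0.27],[-0.085,-0.56,-0.31],[-0.095,-0.63,-0.35],[-0.099,-0.66,-0.37],[-0.099,-0.66,-0.37]],"grip":[-1,-1,-1,-1,-1,-1,-1,-1,-1,-1,-1,-1]}'
python3 - <<'E'
from h import *
go(tgt(59,-110,49+60),flip(RD),"hover"); go(tgt(59,-110,53),flip(RD),"low"); print(get_obs()["qpos"],get_obs()["gripper_force"])
E
```

```text
toe [-133.7855394     6.51917725   31.99919363]
heel [45.58967925  1.76833161 28.35070168]
time: 6.65
tcp_pos: [0.511, 0.0065, 0.3272]
orientation: [-0.065, 0.964, 0.018, 0.257]
ft_force: [-0.3, 0.8, -2.4]
opening: 0.0332
gripper_force: 59.8
hover lin [ 0.0349 -0.0076  0.1649] turn [ 0.0032 -0.0039  0.0031] mm 135.0 deg 0.3
low lin [ 0.0347 -0.0078  0.2349] turn [ 0.0032 -0.0039  0.0031] mm 190.1 deg 0.3
[-0.03942533 -0.18052733 -0.3545183   0.88287731  0.08687146 -0.15055205] 59.76842522621155
```

```bash
python3 -m crank '{"linear":[[0.01,-0.002,0.01],[0.02,-0.004,0.03],[0.03,-0.006,0.06],[0.035,-0.008,0.09],[0.035,-0.008,0.12],[0.035,-0.008,0.14],[0.035,-0.008,0.155],[0.035,-0.008,0.165],[0.035,-0.008,0.165]],"turn":[[0.003,-0.004,0.003],[0.003,-0.004,0.003],[0.003,-0.004,0.003],[0.003,-0.004,0.003],[0.003,-0.004,0.003],[0.003,-0.004,0.003],[0.003,-0.004,0.003],[0.003,-0.004,0.003],[0.003,-0.004,0.003]],"grip":[-1,-1,-1,-1,-1,-1,-1,-1,-1]}'
python3 - <<'E'
from h import *
go(tgt(59,-110,54),flip(RD),"low")
p,d=snapshot("side"); a=p[80:240,190:370,::-1]; p,d=snapshot("top"); b=p[80:240,100:280,::-1]
cv2.imwrite("pics/hover.png",cv2.resize(np.hstack([a,b]),None,fx=2.2,fy=2.2,interpolation=cv2.INTER_CUBIC))
E
```

```text
time: 7.55
tcp_pos: [0.5544, 0.0034, 0.1987]
orientation: [-0.062, 0.964, 0.016, 0.258]
ft_force: [-0.2, 0.1, -2.6]
opening: 0.0333
gripper_force: 59.7
low lin [0.0011 0.0037 0.0677] turn [-0.0025 -0.0016 -0.0035] mm 54.3 deg 0.2
```

View pics/hover.png

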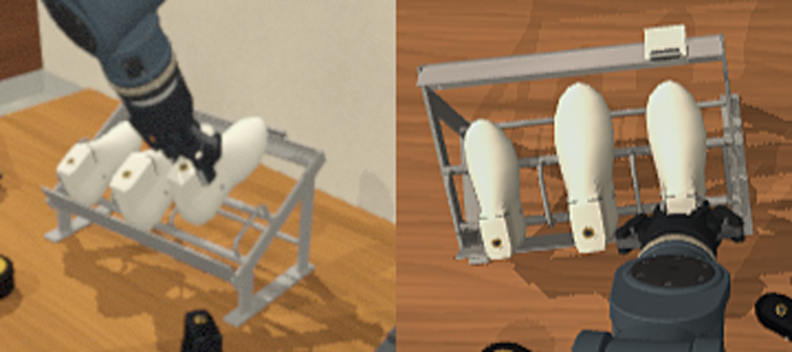

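In the hover view the last sits over the right bay, parallel to its neighbours: toe at crop (678,85), ticket at (665,42), and a clear gap to the big last. I'll lower it.

```bash
python3 -m crank '{"linear":[[0.001,0.003,0.015],[0.001,0.003,0.03],[0.001,0.003,0.045],[0.001,0.003,0.055],[0.001,0.003,0.063],[0.001,0.003,0.067],[0.001,0.003,0.067]],"turn":[[0,0,0],[0,0,0],[0,0,0],[0,0,0],[0,0,0],[0,0,0],[0,0,0]],"grip":[-1,-1,-1,-1,-1,-1,-1]}'
python3 -m crank '{"linear":[[0,0,0.001],[0,0,0.002],[0,0,0.003],[0,0,0.004],[0,0,0.004]],"turn":[[0,0,0],[0,0,0],[0,0,0],[0,0,0],[0,0,0]],"grip":[-1,-1,-1,-1,-1]}'
python3 - <<'E'
from h import *
o=get_obs(); print(((o["tcp_pos"]-D0)@np.c_[DX,ey,DZ])*1000,o["ft_force"]@np.c_[DX,ey,DZ],o["torque"])
E
```

```text
time: 8.35
tcp_pos: [0.5806, 0.0093, 0.1532]
orientation: [-0.062, 0.964, 0.016, 0.259]
ft_force: [-0.3, -0.8, -3.6]
opening: 0.0332
gripper_force: 59.8
time: 8.85
tcp_pos: [0.5822, 0.0095, 0.1506]
orientation: [-0.062, 0.964, 0.016, 0.259]
ft_force: [0.4, -0.4, -2.7]
opening: 0.0331
gripper_force: 59.8
[  60.45845766 -110.47067286   52.35245258] [-1.04337505 -0.49900985 -2.53938893] [-0.12523277  0.86815035  0.01013805]
```

```bash
python3 -m crank '{"linear":[[0.003,0,0],[0.006,0,0],[0.009,0,0],[0.012,0,0],[0.014,0,0],[0.014,0,0.001],[0.014,0,0.002],[0.014,0,0.003],[0.014,0,0.003]],"turn":[[0,0,0],[0,0,0],[0,0,0],[0,0,0],[0,0,0],[0,0,0],[0,0,0],[0,0,0],[0,0,0]],"grip":[-1,-1,-1,-1,-1,-1,-1,-1,-1]}'
python3 - <<'E'
from h import *
o=get_obs(); print(((o["tcp_pos"]-D0)@np.c_[DX,ey,DZ])*1000,o["ft_force"]@np.c_[DX,ey,DZ],o["torque"])
E
```

```text
time: 9.75
tcp_pos: [0.5739, 0.0083, 0.1432]
orientation: [-0.062, 0.964, 0.016, 0.259]
ft_force: [-4.1, -0.7, 1.6]
opening: 0.0332
gripper_force: 60.4
[  49.4842552  -110.54071338   50.18901023] [-2.79522813 -0.18641539  3.50729032] [-0.1273399   1.12493596 -0.03513727]
```

```bash
python3 -m crank '{"linear":[[0.001,0,0.0005],[0.002,0,0.0005],[0.003,0,0.0005],[0.004,0,0.0005],[0.004,0,0.0005]],"turn":[[0,0,0],[0,0,0],[0,0,0],[0,0,0],[0,0,0]],"grip":[-1,-1,-1,-1,-1]}'
python3 - <<'E'
from h import *
o=get_obs(); print(((o["tcp_pos"]-D0)@np.c_[DX,ey,DZ])*1000,o["ft_force"]@np.c_[DX,ey,DZ],o["torque"])
E
```

```text
time: 10.25
tcp_pos: [0.5731, 0.0082, 0.1429]
orientation: [-0.062, 0.963, 0.016, 0.261]
ft_force: [-0.3, -0.3, 5.5]
opening: 0.0333
gripper_force: 60.7
[  48.63551622 -110.61640528   50.2774008 ] [ 2.4552364  -0.2109644   4.92246885] [ 0.12595523 -0.10333965  0.09163934]
```

```bash
python3 -m crank '{"linear":[[0.001,0,0.001],[0.002,0,0.001],[0.002,0,0.001],[0.002,0,0.001]],"turn":[[0,0,0],[0,0,0],[0,0,0],[0,0,0]],"grip":[-1,-1,-1,-1]}'
python3 - <<'E'
from h import *
o=get_obs(); print(((o["tcp_pos"]-D0)@np.c_[DX,ey,DZ])*1000,o["ft_force"]@np.c_[DX,ey,DZ],o["torque"])
a=snapshot("side")[0][100:230,190:340,::-1]
cv2.imwrite("pics/seat.png",cv2.resize(a,None,fx=4,fy=4,interpolation=cv2.INTER_CUBIC))
E
```

```text
time: 10.65
tcp_pos: [0.5731, 0.0082, 0.1428]
orientation: [-0.062, 0.963, 0.016, 0.263]
ft_force: [-3.7, 0.4, 13.8]
opening: 0.0333
gripper_force: 61.8
[  48.60509244 -110.61705129   50.21731622] [ 3.76549528  0.90779361 13.73790446] [ 0.38181839 -0.21691192  0.1392324 ]
```

View pics/seat.png

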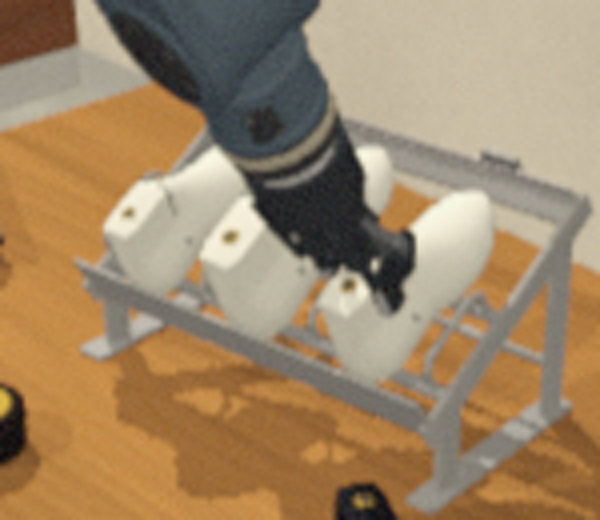

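The last is seated. The heel is behind the bar at crop (365,375), the last is parallel to its neighbours, and the tool no longer moves down-slope. I'll relieve the press, release gently, and retract.

```bash
python3 -m crank '{"linear":[[0,0,-0.001],[0,0,-0.001],[0,0,-0.001],[0,0,-0.001],[0,0,-0.001],[0,0,-0.001],[0,0,-0.001],[0,0,-0.001],[0,0,-0.001],[0,0,-0.001],[0,0,-0.001]],"turn":[[0,0,0],[0,0,0],[0,0,0],[0,0,0],[0,0,0],[0,0,0],[0,0,0],[0,0,0],[0,0,0],[0,0,0],[0,0,0]],"grip":[-1,-1,-0.2,-0.15,-0.1,0,0.1,0.2,0.3,0.3,0.3]}' 20
python3 -m crank '{"linear":[[0,0,-0.005],[0,0,-0.015],[0,0,-0.03],[0,0,-0.05],[0,0,-0.08],[0,0,-0.12],[0,0,-0.17],[0,0,-0.22],[0,0,-0.26],[0,0,-0.28],[0,0,-0.28]],"turn":[[0,0,0],[0,0,0],[0,0,0],[0,0,0],[0,0,0],[0,0,0],[0,0,0],[0,0,0],[0,0,0],[0,0,0],[0,0,0]],"grip":[0.3,0.3,0.3,0.3,0.3,0.3,0.3,0.3,0.3,0.3,0.3]}'
python3 - <<'E'
from h import *
a=snapshot("side")[0][100:230,190:340,::-1]; b=snapshot("top")[0][80:210,100:270,::-1]
cv2.imwrite("pics/end.png",cv2.resize(np.hstack([a,b]),None,fx=2.5,fy=2.5,interpolation=cv2.INTER_CUBIC))
E
```

```text
time: 11.8
tcp_pos: [0.5699, 0.0079, 0.1402]
orientation: [-0.062, 0.964, 0.016, 0.259]
ft_force: [0.1, -0.1, 0.2]
opening: 0.0556
gripper_force: 0.0
time: 12.9
tcp_pos: [0.4584, -0.0065, 0.3373]
orientation: [-0.062, 0.963, 0.016, 0.262]
ft_force: [0.3, 0.8, 0.2]
opening: 0.0554
gripper_force: 0.0
```

View pics/end.png

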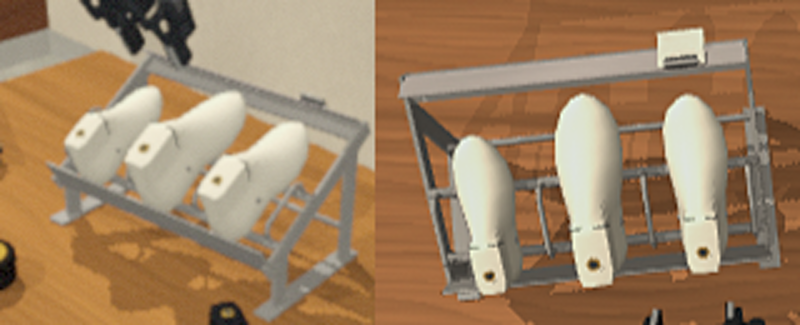

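```bash
python3 - <<'E'
from h import *
def hole(p,x0,x1,y0,y1):
    a=p[y0:y1,x0:x1].astype(float).sum(2); w=np.clip(np.median(a)-80-a,0,None); v,u=np.mgrid[y0:y1,x0:x1]; return (u*w).sum()/w.sum(),(v*w).sum()/w.sum()
p0=np.load("top0rgb.npy"); p1=snapshot("top")[0]
u,v=hole(p0,355,363,237,244); H=ray("top",u,v,.085); 
for nm,e in(("heel",ray("top",352.9,253.4,.02)),("toe",ray("top",361.3,190.9,.014))):
    d=H-e; print(nm,d[:2]@RL[:2,0]*1000)
cu,cv=100+(703-375)/2.5,80+252/2.5
u,v=hole(p1,int(cu)-3,int(cu)+5,int(cv)-3,int(cv)+5); print("hole px",u,v)
c=camera_info("top")
d=c["R"].T@np.array([(u-c["cx"])/c["fx"],(v-c["cy"])/c["fy"],1]); o=-c["R"].T@c["t"]
s=(.085-(o-D0)@DZ)/(d@DZ); X=o+d*s; print("hole deck",(X-D0)@np.c_[DX,ey,DZ]*1000)
for i in range(2):
    q=snapshot("side")[0]
cv2.imwrite("pics/heel.png",cv2.resize(q[150:225,245:330,::-1],None,fx=7,fy=7,interpolation=cv2.INTER_CUBIC))
print("bar edge in crop",[(proj("side",D0+ey*y+DZ*.024)[0]-[245,150])*7 for y in(-.14,-.11,-.08)], "heel ideal",(proj("side",D0+ey*-.11+DZ*.03)[0]-[245,150])*7)
E
```

```text
heel 35.21726248668033
toe -146.68640348056758
hole px 230.77923640739525 180.49994530138935
hole deck [  33.05011717 -110.85782594   85.        ]
bar edge in crop [array([275.34994739, 322.99268905]), array([219.44269905, 299.26660882]), array([164.85923875, 276.1023216 ])] heel ideal [214.91104719 291.51079176]
```

View pics/heel.png

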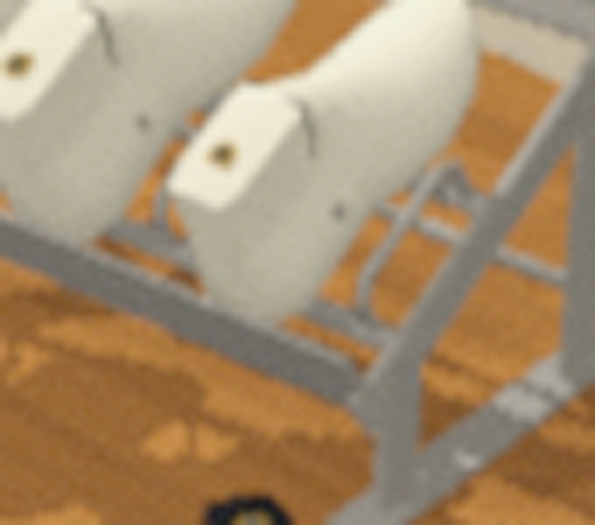

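The heel sits behind the bar at crop (235,310), with no visible gap. The comb hole is at deck x = 33 mm, which agrees with the 33–35 mm it measured ahead of the heel on the bench. The last is seated at deck y = -111 mm, so I'll hand it in.

```bash
python3 -c "
from cell import *
print(job_done())"
```

```text
the job is handed in; nothing more can be done
None
```

The loose off-white last is in the ticketed bay, with its toe up the slope and its heel at the stop bar. I set it down gently, saw no sign in the pictures or forces that anything else was touched, and handed the job in at about 13 s.

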